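Key and pulley on the dryer's drive shaft

TASK

Put the dryer's drive unit back together: stand the loose flat key in the slot of the upright shaft, all the way down, then lower the pulley that has a keyway over the shaft and key, keyway over the key, until it sits flat on the unit. Leave the plain idler wheel with the round bore where it is.

Things in the scene. Friction and masses are not known exactly. Their poses are not given: they have to be found in the camera images.
- drive_unit: Fixed unit, 100 mm foot; seat face at 26 mm; upright steel shaft, 32 across, top at 60. Origin: shaft axis at worktop level, z up. Slot for the key, 18 wide (y), open at top (2 mm bevel) and to -x (about to the robot): from x = +6 to the shaft's side, on as a pocket in the seat to x = -31, floor at 21. Key home: centre x = -12.5, y = 0 (3 mm play), 30 side along x, top at 67. All mm.
- key: Loose flat steel key, a bar 30 (x) by 12 (y) by 46 mm (z), 60 g, standing on end on the worktop. Origin: centre of its underside, z up. A half turn about z makes no difference. Lower edges bevelled 1.5 mm. Grip it across the 12 mm, near the top, and keep it upright; let go with its lower half in the slot, it falls the rest of the way.
- pulley: Loose aluminium pulley, 220 g, flat: sheave 96 mm across, 20 high; oblong boss on it to z = 48. Origin: bore axis at the underside, z up. Through bore 42 across with a keyway 28 wide (y) cut towards -x to x = -36 mm. Boss: flats at y = +-26 to grip (z 20 to 48), x -41 to +27. Home: origin on the shaft axis at 26 mm, its -x along the unit's -x; about 5 mm play.
- idler: Loose aluminium idler wheel, to be left alone: the same 96 mm sheave, 48 mm high in all, but with a round boss 60 mm across and a plain round bore 42 mm across, no keyway. Origin: on the bore axis at its underside. Pulley and idler lie left and right of the drive unit, either way round.
Mind the look-alikes: they are no part of the job. Leave any red look-alike of the pulley alone.

How it is judged:
By the outcome, as a careful person would: the job done as asked, in the order asked, and still so for the second after the job is handed in, with the robot touching nothing.
It also fails if it takes over 64 s, if anything falls off the work surface, if the arm or the gripper's body presses on something with over 40 N, if the wrist force passes 120 N, or if a joint passes its speed limit or range.

ROBOT

A 7-joint arm with a two-finger parallel gripper is mounted at the origin on the work surface; the furniture and walls round the work are solid. World frame = base frame: x ahead of the robot, y to its left, z up, the work surface at z = 0. Lengths are in m, angles in rad, forces in N, time in s.
With the tool pointing down it reaches from about 0.425 to 0.8 m from the base axis. Payload 8.3 kg.
Tool frame: the origin (TCP) lies at the very end of the fingers, on their centre line; the grasp point (between the pads) lies 19 mm behind it; x points along the fingers, z is the direction in which the jaws open and shut, and the axes are right-handed (so a half turn about x gives the same grasp; the last joint's range is limited). The gripper opens to 85 mm and grips with 20 to 120 N. Pads are 22 mm wide; open, the fingers measure 114 mm over their backs; the gripper's body (76 mm by 85 mm) begins 54 mm behind the grasp point. The pads swing forward as they close: fully open they stand 13 mm farther back than shut.
Start: joints at [-1.197, 0.383, 0.016, 1.37, -0.006, 1.388, -0.046], TCP at [0.264, 0.566, 0.231] pointing down, gripper open.
Joint ranges: [-2.95, 2.95], [-0.25, 2.06], [-1.52, 1.56], [0.18, 2.33], [-1.44, 4.58], [0.02, 2.06], [-3.01, 3.01]. Speed limits (rad/s): [2.39, 2.39, 3.01, 3.01, 3.14, 3.14, 3.14].

INTERFACE

Orientations are given as a unit quaternion [w, x, y, z].
In Python, from rig import * gives the robot as it stands. The module is installed in compiled form; this text tells all that it offers.
- The arm moves only by the shell command python3 -m pendant 'ROWS' [FORCE]. ROWS is JSON, a list of rows, each a list of 5 numbers: the gripper's target within -1 to 1 (shut at 1, half-way at 0, fully open at -1), then the shift along the world's x, y, z scaled (see below), then the turn about the world's z scaled (see below). In form: [[hand, dx, dy, dz, yaw], ...]. A call has 1 to 20 rows; each row shifts and turns the commanded pose from where the row before left it; what a row does not reach is not made up. The controller multiplies each number of a shift by 0.025 m and each number of a turn by 5 degrees. A row lasts 1/10 s, in which the tool goes at most 50 mm and 8.59 degrees, less where a joint would pass 70% of its speed; a pose out of reach is approached as far as the arm can. A call with a number of a shift or a turn outside -1 to 1 is refused whole. A call with a gripper value outside its range is refused whole. The fingers move at their own pace and stop on an object; FORCE is the grip in N (left out, the last holds). Time passes only in rows, so rows that do not move let the fingers close. It gives the time, the measured TCP pose, the force and the opening at its end, in the units of the state.
- state(): the state, without advancing time (a new reading comes with each control period).
- get_image(name): name is "scene" or "top"; returns the picture (420x560x3 uint8, blue, green, red); there is no depth.
- calibration(name): a dict with "fx", "fy", "cx", "cy" (pixels), "dist" ([k1, k2, p1, p2, k3] as OpenCV has them; the pictures are not rectified), "eye" and "orientation" of the camera in the world. Camera axes: x right, y down, z forward; pixel columns grow to the right and rows downward; lengths in m; the calibration is good to about 2 mm. A picture is of the moment at which its call begins. calibration takes no time and is no camera call.
- finish_job(): hands the job in, once; it reports no verdict.
The state is a dict: "t": time; "qpos": joint angles; "qd": joint speeds; "effort": joint torques, N m; "eef_pos": TCP position; "ee_rot": TCP orientation; "force": force on the tool from outside, world axes, zero at the start; "wrist_torque": the same for the moment, N m; "opening": opening from 0.0 (shut) to 1.0 (fully open).
Only numpy, scipy, OpenCV 4.12 (cv2) and the standard library are available. Lean on these libraries where they do the work, as an engineer would, in place of code of your own. Each camera call takes 0.05 s, during which the arm holds its last target. There are 200 camera calls.

## Working session

There is one attempt and no reset: what is moved stays moved. The work goes in short steps, Python scripts to look and compute and a shell command to move; the robot and the scene stay as the last step left them, time stands still between calls to the robot, and variables do not carry over. Pictures are saved under pics/ and viewed, on a budget of 15 in all, crops included, one or two more only if the job needs it, and the job is handed in when it is done.

```bash
mkdir -p pics; cat > h.py <<'E'
from rig import *
import numpy as np, cv2
from scipy.spatial.transform import Rotation as R
def cam(n):
    c=calibration(n); K=np.array([[c['fx'],0,c['cx']],[0,c['fy'],c['cy']],[0,0,1.]])
    w,x,y,z=c['orientation']; return K,np.array(c['dist'],float),np.array(c['eye'],float),R.from_quat([x,y,z,w]).as_matrix()
def toplane(n,px,z):
    K,d,e,M=cam(n); p=cv2.undistortPoints(np.array(px,float).reshape(-1,1,2),K,d).reshape(-1,2)
    r=np.c_[p,np.ones(len(p))]@M.T; return e+r*((z-e[2])/r[:,2])[:,None]
def proj(n,P):
    K,d,e,M=cam(n); rv=cv2.Rodrigues(M.T)[0]; return cv2.projectPoints(np.array(P,float).reshape(-1,1,3),rv,-M.T@e,K,d)[0].reshape(-1,2)
E
python3 - <<'E'
from h import *
for n in("scene","top"):
    cv2.imwrite(f'pics/{n}0.png',get_image(n)); K,d,e,M=cam(n); print(n,K[0,0],e,M[:,2])
s=state();print(s['t'],s['eef_pos'],s['ee_rot'],s['opening'],s['force'])
E
```

```text
scene 438.97759878399484 [-0.01925017  0.61157347  0.40667014] [ 0.50192881 -0.75705147 -0.41825895]
top 519.7778447310272 [ 0.20686231 -0.05448665  1.16068731] [ 0.19190029 -0.01132297 -0.98134911]
0.1 [0.26420681 0.56592424 0.23038736] [ 0.59593929 -0.38014734  0.59695293  0.3794622 ] 1.0000520185533288 [-0.1057697  -0.56605268 -0.74416413]
```

View pics/top0.png

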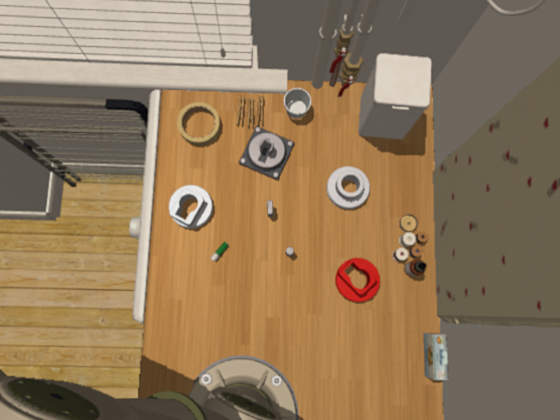

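View pics/scene0.png

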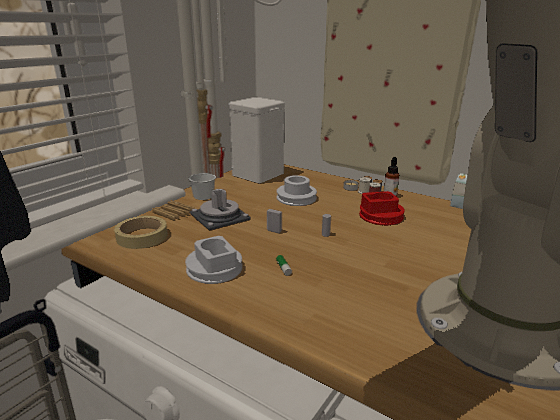

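```bash
python3 - <<'E'
import cv2
a=cv2.imread('pics/top0.png')[120:270,160:360];cv2.imwrite('pics/top0c.png',cv2.resize(a,None,fx=4,fy=4,interpolation=2))
a=cv2.imread('pics/scene0.png')[180:290,180:340];cv2.imwrite('pics/sc0c.png',cv2.resize(a,None,fx=5,fy=5,interpolation=2))
E
```

```text
(no output)
```

View pics/top0c.png

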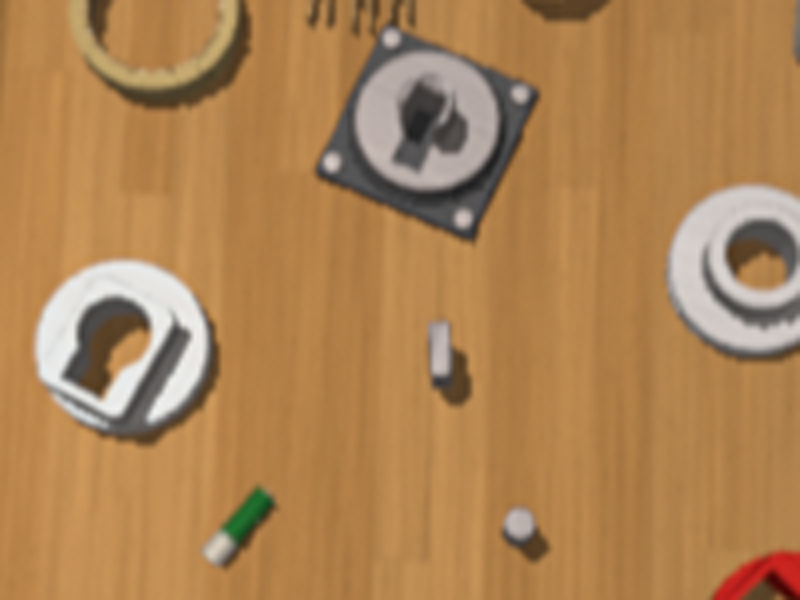

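View pics/sc0c.png

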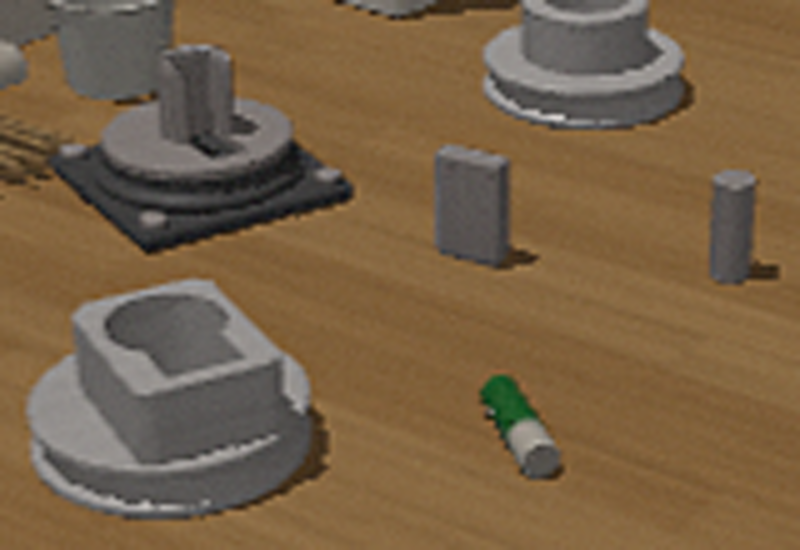

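The top view has the drive unit at about (266,151). The keyed pulley is on the left at (190,206) with its keyway to the lower left, and the idler is at (349,187). The key stands at (270,208). The look-alikes are a round pin at (290,252) and the red pulley at (358,280). The scene crop confirms a flat bar for the key and an oblong boss on the left wheel.

```bash
cat >> h.py <<'E'
def tc(p): return np.array(p,float)/4+[160-.375,120-.375]
def sc(p): return np.array(p,float)/5+[180-.4,180-.4]
def rect(P):
    P=np.asarray(P)*1000; (c,s,a)=cv2.minAreaRect(P[:,:2].astype(np.float32)); return np.round(c,1),np.round(s,1),round(a,1)
def blob(img,box,f):
    x0,y0,x1,y1=box; m=np.zeros(img.shape[:2],np.uint8); m[y0:y1,x0:x1]=f(cv2.cvtColor(img[y0:y1,x0:x1],cv2.COLOR_BGR2HSV).astype(int))*255
    c=max(cv2.findContours(m,cv2.RETR_EXTERNAL,cv2.CHAIN_APPROX_NONE)[0],key=cv2.contourArea); return c.reshape(-1,2)
E
python3 - <<'E'
from h import *
t=cv2.imread('pics/top0.png')
g=lambda h:(h[...,1]<60)&(h[...,2]>110)
for nm,box,z in(("seat",(235,120,300,182),.026),("pulley",(160,180,222,235),.02),("idler",(322,162,375,212),.02),("key",(260,195,282,222),.046)):
    c=blob(t,box,g); P=toplane("top",c,z)
    (x,y),r=cv2.minEnclosingCircle((P[:,:2]*1000).astype(np.float32)); print(nm,len(c),"circ",round(x,1),round(y,1),round(r,1),"rect",rect(P))
q=[(392,27),(538,95),(473,240),(318,173)]
for z in(.012,): 
    P=toplane("top",tc(q),z);print("foot",np.round(P[:,:2]*1000,1).tolist(),rect(P))
P=toplane("top",tc([(391,38),(520,93),(463,217),(332,161)]),.014);print("bolts",rect(P),P.mean(0))
P=toplane("scene",sc([(75,318),(208,282),(282,345),(150,395)]),.048);print("boss",np.round(P[:,:2]*1000,1).tolist(),rect(P),P.mean(0))
P=toplane("scene",sc([(437,151),(450,145),(509,155),(494,162)]),.046);print("keyS",np.round(P[:,:2]*1000,1).tolist(),rect(P))
P=toplane("top",tc([(429,322),(449,321),(453,375),(432,378)]),.046);print("keyT",np.round(P[:,:2]*1000,1).tolist(),rect(P))
P=toplane("top",tc([(393,162),(415,172)]),.026);print("pocket end",np.round(P*1000,1).tolist())
P=toplane("scene",sc([(160,50),(180,78),(212,85),(235,55)]),.06);print("shafttop",np.round(P*1000,1).tolist())
E
```

```text
seat 100 circ 578.5 -38.3 42.0 rect (array([577.8, -38.3]), array([81.5, 80.7]), 7.8)
pulley 164 circ 443.3 128.1 48.8 rect (array([443.2, 128.3]), array([95.9, 93.5]), 2.9)
idler 119 circ 497.3 -224.4 49.4 rect (array([ 498.5, -225.5]), array([95.8, 95.2]), 0.5)
key 31 circ 440.2 -48.3 14.1 rect (array([440.2, -49.4]), array([26.9, 11. ]), 1.7)
foot [[637.8, -16.2], [599.2, -101.9], [511.6, -66.5], [548.5, 23.3]] (array([575.2, -40.2]), array([97.1, 97.6]), 67.7)
bolts (array([577.3, -38. ]), array([82.1, 81.3]), 67.7) [ 0.5773496  -0.03806576  0.014     ]
boss [[469.5, 146.1], [450.1, 100.4], [399.9, 120.7], [413.6, 169.9]] (array([431.7, 134.7]), array([50.7, 60.7]), 67.0) [0.43328425 0.13426327 0.048     ]
keyS [[452.7, -41.1], [451.9, -48.9], [426.9, -54.5], [428.0, -45.4]] (array([439.7, -47.2]), array([28.1,  8.6]), 12.5)
keyT [[455.4, -43.2], [456.3, -54.2], [426.1, -57.2], [424.1, -45.8]] (array([440.2, -50.3]), array([31.4, 11.5]), 4.7)
pocket end [[552.1, -19.9, 26.0], [546.6, -32.5, 26.0]]
shafttop [[593.1, -33.4, 60.0], [564.9, -14.5, 60.0], [549.1, -16.4, 60.0], [563.2, -47.5, 60.0]]
```

```bash
cat >> h.py <<'E'
def jaw():
    s=state(); w,x,y,z=s['ee_rot']; M=R.from_quat([x,y,z,w]).as_matrix(); return np.degrees(np.arctan2(M[1,2],M[0,2]))%180,M[:,0]
def show():
    s=state(); j,a=jaw(); print(round(s['t'],2),np.round(np.array(s['eef_pos'])*1000,1),"jaw",round(j,1),np.round(a,3),"op",round(s['opening'],3),"F",np.round(s['force'],1),"q",np.round(s['qpos'],2))
E
python3 - <<'E'
from h import *
show()
# boss yaw cross-check in top view: right top edge and left of boss at z=48
P=toplane("top",tc([(178,322),(116,416),(62,383),(118,284)]),.048);print(np.round(P[:,:2]*1000,1).tolist(),rect(P))
E
python3 -m pendant '[[0,0.5,-1,0,1],[0,0.5,-1,0,1],[0,0.5,-1,0,0],[0,0.5,-1,0,0]]' 30 ; python3 -c "
from h import *
show()"
```

```text
0.1 [264.2 565.9 230.4] jaw 65.0 [-0.001 -0.002 -1.   ] op 1.0 F [-0.1 -0.6 -0.7] q [-1.2   0.38  0.02  1.37 -0.01  1.39 -0.05]
[[450.9, 93.8], [397.8, 124.5], [415.1, 154.7], [471.2, 127.7]] (array([434.5, 126.1]), array([39.5, 62. ]), 60.0)
t: 0.5
eef_pos: [0.3146, 0.4651, 0.2307]
ee_rot: [0.561, -0.431, 0.561, 0.43]
force: [0.5, 0.2, 0.2]
opening: 0.501
0.5 [314.6 465.1 230.7] jaw 75.0 [-0.001 -0.001 -1.   ] op 0.501 F [0.5 0.2 0.2] q [-1.06  0.25  0.03  1.55 -0.01  1.35  0.28]
```

```bash
python3 -m pendant '[[0,0.25,-1,-0.2,1],[0,0.25,-1,-0.2,1],[0,0.25,-1,-0.2,1],[0,0.25,-1,-0.2,0.8],[0,0.25,-1,-0.2,0],[0,0.25,-1,-0.2,0],[0,0.25,-1,-0.2,0],[0,0.25,-1,-0.2,0],[0,0.25,-1,-0.2,0],[0,0.25,-1,-0.2,0],[0,0.25,-1,-0.2,0],[0,0.25,-1,-0.2,0],[0,0.25,-1,-0.2,0],[0,0.25,-1,-0.2,0],[0,0.25,-1,-0.2,0],[0,0.25,-1,-0.2,0],[0,0.25,-1,-0.2,0],[0,0.25,-1,-0.2,0],[0,0.25,-1,-0.2,0],[0,0.25,-1,-0.2,0]]' >/dev/null; python3 -m pendant '[[0,0,-0.6,0,0],[0,0,0,0,0]]' >/dev/null; python3 -c "
from h import *
show()"
```

```text
2.7 [438.9 -50.9 131. ] jaw 93.7 [-0.001 -0.001 -1.   ] op 0.507 F [-0.7 -0.1  0.3] q [-0.44  0.06  0.5   2.   -0.03  1.08  1.72]
```

```bash
python3 -m pendant '[[0,0,0,-0.85,0],[0,0,0,-0.85,0],[0,0,0,-0.85,0],[0,0.05,0.05,-0.85,0],[0,0,0,-0.6,0],[0,0,0,-0.2,0],[0,0,0,0,0]]' >/dev/null; python3 -c "
from h import *
show()
cv2.imwrite('pics/s1.png',cv2.resize(get_image('scene')[150:270,200:360],None,fx=5,fy=5,interpolation=2))"
```

```text
3.4 [440.1 -46.7  25.8] jaw 94.0 [-0.002 -0.    -1.   ] op 0.501 F [ 0.2 -0.8  0.7] q [-0.4   0.24  0.48  2.1  -0.15  0.83  1.81]
```

View pics/s1.png

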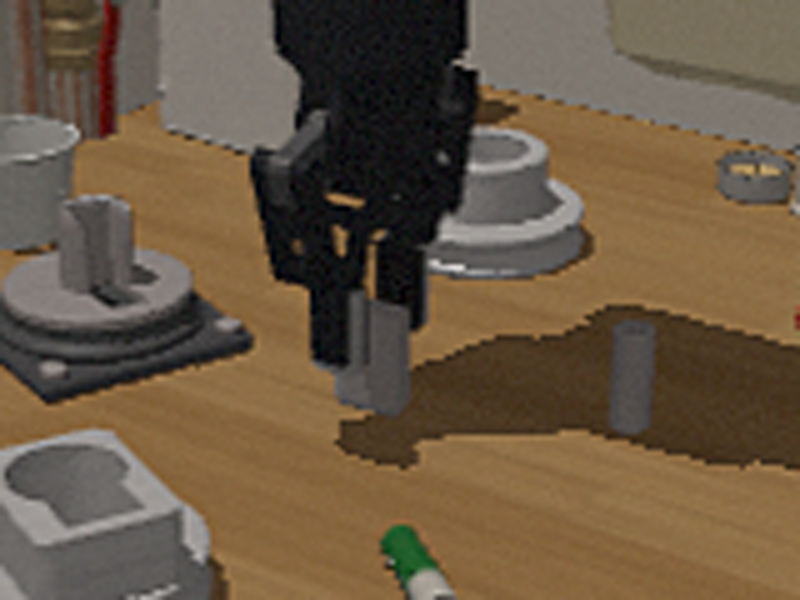

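The key at (370,350) stands between the fingers. I'll correct the y drift and then close.

```bash
python3 -m pendant '[[0,0,-0.11,0,0],[0.3,0,0,0,0],[0.5,0,0,0,0],[0.6,0,0,0,0],[0.7,0,0,0,0],[0.8,0,0,0,0],[1,0,0,0,0],[1,0,0,0,0],[1,0,0,0,0]]' 40 >/dev/null; python3 -c "
from h import *
show()"; python3 -m pendant '[[1,0,0,0.3,0],[1,0,0,0.8,0],[1,0,0,0.8,0],[1,0,0,0.8,0],[1,0,0,0,0]]' 40 >/dev/null;  python3 -c "
from h import *
show()
cv2.imwrite('pics/s2.png',cv2.resize(get_image('scene')[150:270,200:360],None,fx=5,fy=5,interpolation=2))"
```

```text
4.35 [440.7 -50.2  26.5] jaw 94.0 [ 0.  0. -1.] op 0.128 F [-1.5  0.2  5.1] q [-0.4   0.24  0.49  2.1  -0.15  0.83  1.82]
4.85 [442.3 -50.3  96.3] jaw 94.0 [ 0.004  0.    -1.   ] op 0.13 F [-0.6  0.8 -1.2] q [-0.43  0.12  0.51  2.04 -0.07  1.    1.75]
```

View pics/s2.png

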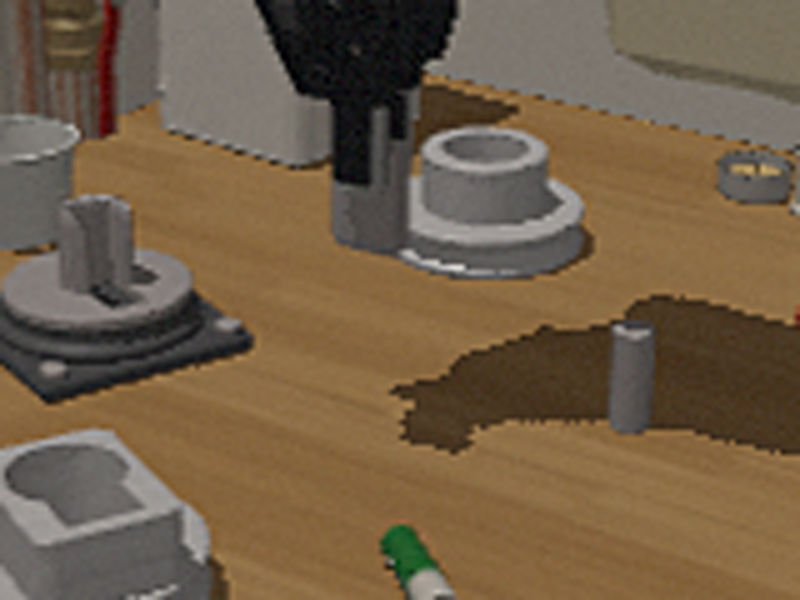

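The key is held upright (x = 330–410, y = 100–250 in the crop), and the opening matches 11–12 mm. Next I'll carry it to above the slot.

```bash
python3 -m pendant '[[1,0.5,0.07,0.2,-0.5],[1,0.7,0.1,0.2,-0.8],[1,0.7,0.1,0,-0.8],[1,0.7,0.1,0,-0.8],[1,0.7,0.1,0,-0.8],[1,0.7,0.1,0,-0.8],[1,0.7,0.1,0,-0.8],[1,0.3,0,0,0],[1,0,0,0,0],[1,0,0,0,0]]' >/dev/null; python3 -c "
from h import *
show()
a=get_image('scene');cv2.imwrite('pics/s3f.png',a)
b=get_image('top');cv2.imwrite('pics/t3f.png',b)
A=cv2.resize(a[140:230,180:260],(400,450),interpolation=2);B=cv2.resize(b[115:205,225:305],(400,450),interpolation=2)
cv2.imwrite('pics/s3.png',np.hstack([A,B]))"
```

```text
5.9 [564.6 -33.9 103.1] jaw 67.5 [-0.002 -0.    -1.   ] op 0.13 F [-0.1 -0.  -0.3] q [-0.43  0.39  0.54  1.73 -0.22  1.09  1.36]
```

View pics/s3.png

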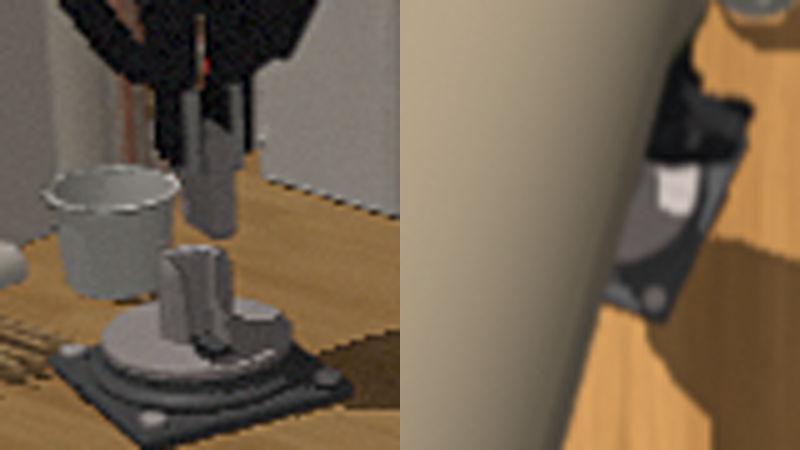

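```bash
python3 - <<'E'
from h import *
def tf(o,yaw,P):
    c,s=np.cos(np.radians(yaw)),np.sin(np.radians(yaw)); P=np.array(P,float)/1000
    return np.c_[P[:,0]*c-P[:,1]*s+o[0],P[:,0]*s+P[:,1]*c+o[1],P[:,2]]
f=lambda p:np.round((p-[180,140])*5+2).tolist()
print("slot top mouth(-13.2,+-9,60)",f(proj("scene",tf((.578,-.038),-22.5,[(-13.2,9,60),(-13.2,-9,60)]))))
print("pocket end",f(proj("scene",tf((.578,-.038),-22.5,[(-31,9,26),(-31,-9,26)]))))
print("shaft sides z60",f(proj("scene",tf((.578,-.038),-22.5,[(16*np.cos(a),16*np.sin(a),60) for a in np.radians([-104,76])]))))
print("key bottom",f(proj("scene",tf((.5646,-.0339),-22.5,[(-15,6,77),(-15,-6,77),(15,6,77),(15,-6,77)]))))
print("top:key top",(proj("top",tf((.5646,-.0339),-22.5,[(-15,6,123),(-15,-6,123)]))-[225,115])*5+[402,2])
E
python3 - <<'E'
import cv2;a=cv2.imread('pics/s3.png')[170:380,90:350];cv2.imwrite('pics/s3z.png',cv2.resize(a,None,fx=3,fy=2.8))
E
```

```text
slot top mouth(-13.2,+-9,60) [[188.0, 268.0], [227.0, 260.0]]
pocket end [[211.0, 357.0], [250.0, 348.0]]
shaft sides z60 [[231.0, 250.0], [157.0, 259.0]]
key bottom [[213.0, 240.0], [239.0, 234.0], [181.0, 218.0], [206.0, 213.0]]
top:key top [[568.30221207 157.37012424]
 [594.55079406 168.73228091]]
```

View pics/s3z.png

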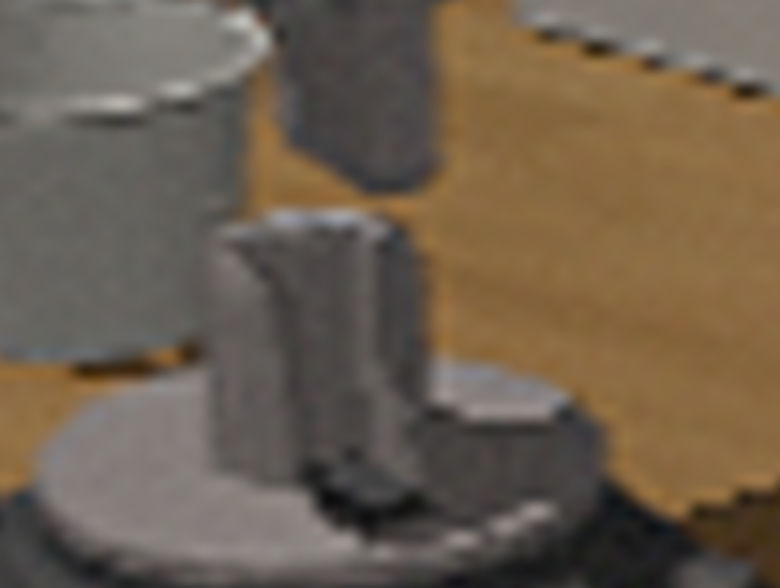

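```bash
python3 -m pendant '[[1,0.07,0.03,-0.3,0],[1,0,0,-0.3,0],[1,0,0,-0.2,0],[1,0,0,0,0],[1,0,0,0,0]]' >/dev/null; python3 -c "
from h import *
show()"; python3 -m pendant '[[1,0,0,-0.2,0],[1,0,0,-0.2,0],[1,0,0,-0.2,0],[1,0,0,0,0],[1,0,0,0,0]]' >/dev/null; python3 -c "
from h import *
show()"
```

```text
6.5 [567.2 -32.7  83.6] jaw 67.5 [-0.001 -0.    -1.   ] op 0.129 F [0.3 0.9 0.5] q [-0.42  0.42  0.53  1.74 -0.24  1.05  1.37]
7.0 [567.2 -32.7  68.6] jaw 67.5 [-0.001 -0.    -1.   ] op 0.134 F [ 0.3  0.2 -0.4] q [-0.41  0.43  0.53  1.75 -0.25  1.02  1.38]
```

```bash
python3 -m pendant '[[1,0,0,-0.12,0],[1,0,0,-0.1,0],[1,0,0,0,0],[1,0,0,0,0]]' >/dev/null; python3 -c "
from h import *
show()"; python3 -m pendant '[[0.7,0,0,0,0],[0.5,0,0,0,0],[0.4,0,0,0,0],[0.3,0,0,0,0],[0.3,0,0,0,0],[0.3,0,0,1,0],[0.3,0,0,1,0],[0.3,0,0,1,0],[0,0,0,1,0],[0,0,0,0,0]]' >/dev/null; python3 -c "
from h import *
show()
a=get_image('scene');cv2.imwrite('pics/s4f.png',a)
cv2.imwrite('pics/s4.png',cv2.resize(a[160:235,180:260],(800,750),interpolation=2)[:600])"
```

```text
7.4 [567.3 -32.7  63.2] jaw 67.5 [-0. -0. -1.] op 0.133 F [-0.1  1.   0. ] q [-0.41  0.44  0.53  1.76 -0.26  1.01  1.39]
8.4 [569.4 -33.  167.1] jaw 67.5 [ 0.006  0.    -1.   ] op 0.502 F [-0.6  0.   0.3] q [-0.45  0.33  0.56  1.65 -0.19  1.21  1.33]
```

View pics/s4.png

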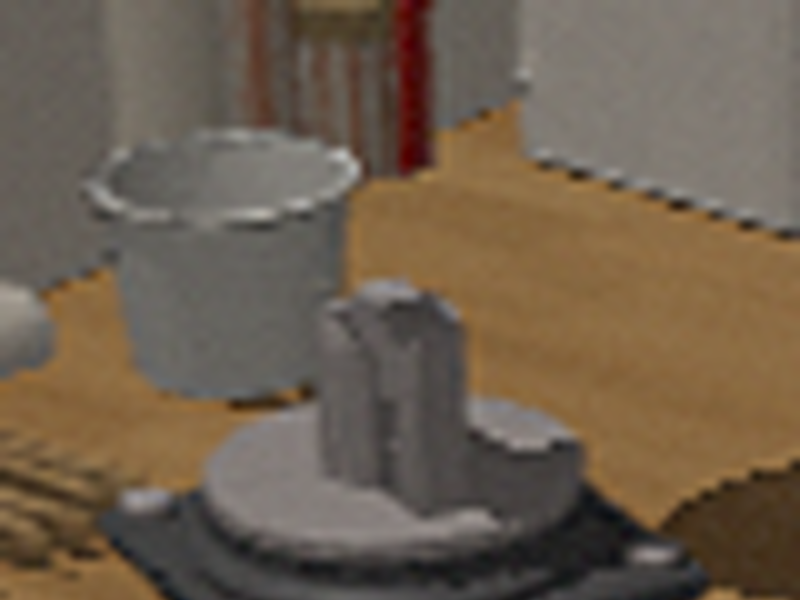

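```bash
python3 -m pendant '[[-1,-0.72,0.92,0,0],[-1,-0.72,0.92,0,0],[-1,-0.72,0.92,0,0],[-1,-0.72,0.92,0,0],[-1,-0.72,0.92,-0.5,0],[-1,-0.72,0.92,-0.8,0],[-1,-0.72,0.92,-0.8,0],[-1,0,0,-0.5,0],[-1,0,0,0,0],[-1,0,0,0,0]]' 60 >/dev/null; python3 - <<'E'
from h import *
show()
c,s=np.cos(np.radians(-22.5)),np.sin(np.radians(-22.5))
P=[(.578+(x*c-y*s)/1e3,-.038+(x*s+y*c)/1e3,z/1e3) for x,y,z in[(-27.5,6,67),(-27.5,-6,67),(2.5,6,67),(2.5,-6,67),(-27.5,-6,21)]]
print(np.round((proj('scene',P)-[180,160])*10+4.5))
a=get_image('scene');b=get_image('top');cv2.imwrite('pics/t5f.png',b)
A=cv2.resize(a[180:290,170:270],(400,440),interpolation=2);B=cv2.resize(b[115:225,210:310],(400,440),interpolation=2)
cv2.imwrite('pics/s5.png',np.hstack([A,B]))
E
```

```text
9.45 [441.7 127.4  98.2] jaw 67.4 [-0.    -0.001 -1.   ] op 0.998 F [ 0.4 -0.2  0.4] q [-0.76  0.15  0.44  2.   -0.08  1.01  0.9 ]
[[419. 325.]
 [471. 313.]
 [356. 280.]
 [407. 269.]
 [481. 514.]]
```

View pics/s5.png

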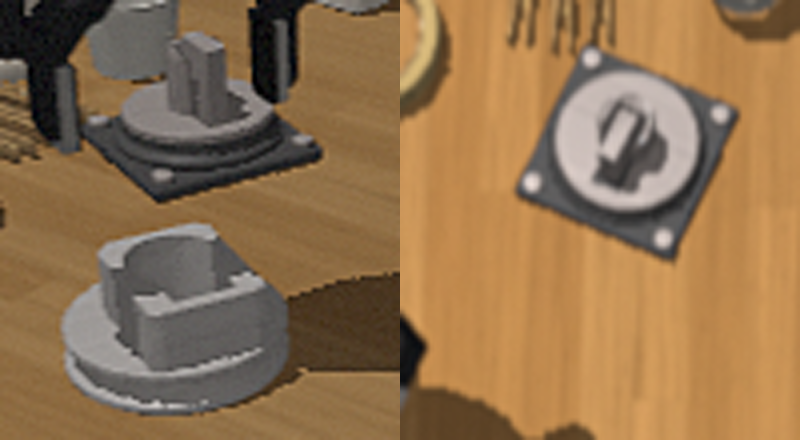

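```bash
python3 - <<'E'
from h import *
b=cv2.imread('pics/t5f.png')
h=cv2.cvtColor(b,cv2.COLOR_BGR2HSV)[136:168,252:284,2]
print('\n'.join(' '.join(f'{v:3d}' for v in r) for r in h[2:28,2:26]))
c,s=np.cos(np.radians(-22.5)),np.sin(np.radians(-22.5))
P=[(.578+(x*c-y*s)/1e3,-.038+(x*s+y*c)/1e3,z/1e3) for x,y,z in[(-27.5,6,67),(-27.5,-6,67),(2.5,-6,67),(2.5,6,67)]]
print(np.round(proj('top',P)-[254,138],1))
E
```

```text
178 196 201 199 199 199 199 197 196 197 192 179 171 171 172 184 195 198 199 199 199 198 197 197
199 202 201 199 198 199 199 193 185 183 165 149 153 154 159 174 186 196 197 197 198 199 199 200
202 202 201 200 199 198 193 181 170 154 121 117 144 154 164 175 185 199 198 195 195 197 198 200
198 198 200 202 201 199 184 172 161 125  88 100 121 131 153 169 182 200 200 194 195 195 194 197
196 195 197 198 200 194 176 171 143  94 102 136 138 121 132 144 158 187 194 182 192 196 195 195
200 198 196 197 194 184 173 159 112  90 142 176 175 157 144 117 117 157 174 165 189 197 196 195
202 201 199 200 193 171 159 129  84 108 168 187 190 190 171 108  82 126 163 151 187 198 197 196
203 202 202 203 194 161 132  93  86 144 184 192 197 196 163  93  72 125 168 138 184 199 197 195
202 203 203 204 196 154 108  75 109 173 195 199 202 187 129  73  84 141 159 124 179 199 197 196
203 203 202 203 199 160  97  84 144 190 200 204 202 159  91  65 105 155 136 102 156 192 198 197
204 203 203 204 201 166  96 110 181 201 205 208 189 120  67  79 136 167 114  75 114 162 191 198
204 203 203 205 201 167 106 146 199 208 207 
[... 748 characters left out ...]
 74  68  71  72  70  63  53  71  89  92  92 102 104 103 114 158 196 201
213 213 212 201 154  93  70  68  72  73  69  56  56  82  90  93 115 150 156 155 163 192 202 200
212 213 213 191 129  91  79  67  65  69  63  50  64  88  91 106 159 193 198 195 196 200 201 200
205 210 208 191 150 119 105  88  66  58  51  52  76  90  88 119 188 205 203 202 199 199 199 199
187 203 207 202 187 169 161 144 111  84  63  70  85  88  88 128 193 204 202 201 199 198 198 199
147 183 202 206 204 202 201 191 170 144 118 124 113 104 115 159 197 203 201 201 201 201 198 188
 94 138 177 196 205 206 208 206 201 188 175 179 168 161 170 196 207 204 202 202 200 198 184 155
[[ 4.5 15.4]
 [ 9.5 17.6]
 [15.1  5.7]
 [10.1  3.5]]
```

The key sits as predicted for its home pose, within about 1 px in both views. Now I'll descend on the pulley boss.

```bash
python3 -m pendant '[[-1,0.06,0.03,-0.6,0],[-1,0,0,-0.8,0],[-1,0,0,-0.8,0],[-1,0,0,-0.6,0],[-1,0,0,-0.25,0],[-1,0,0,0,0]]' 60 >/dev/null; python3 -c "
from h import *
show()"; python3 -m pendant '[[-0.6,0,0,0,0],[-0.3,0,0,0,0],[0,0,0,0,0],[0.3,0,0,0,0],[1,0,0,0,0],[1,0,0,0,0],[1,0,0,0,0],[1,0,0,0,0]]' 60 >/dev/null; python3 -c "
from h import *
show()
a=get_image('scene')
cv2.imwrite('pics/s6.png',cv2.resize(a[170:290,160:300],(700,600),interpolation=2))"
```

```text
10.15 [443.  128.5  21.9] jaw 67.4 [-0.001 -0.001 -1.   ] op 1.0 F [-0.3 -0.6  1.1] q [-0.73  0.28  0.42  2.06 -0.15  0.83  0.96]
10.95 [443.8 129.4  23.4] jaw 67.5 [ 0.002  0.001 -1.   ] op 0.607 F [-1.9 -0.8  8.2] q [-0.73  0.28  0.42  2.06 -0.15  0.83  0.96]
```

View pics/s6.png

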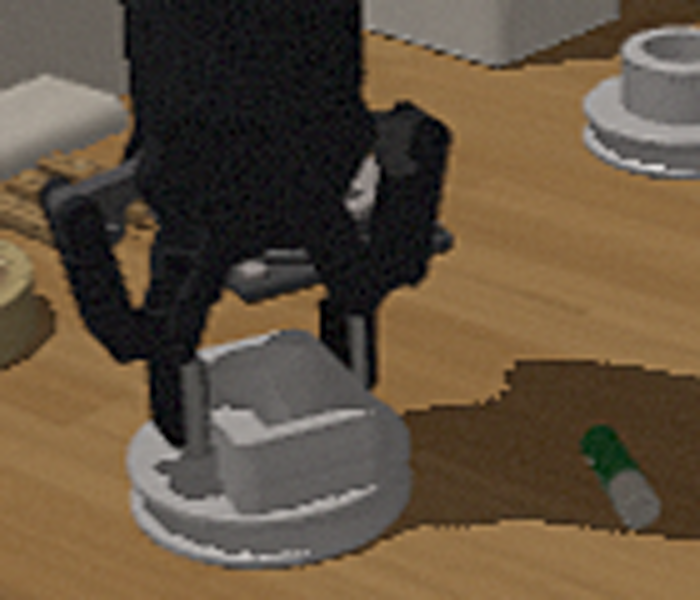

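The pulley is gripped on its flats (opening 51.6 mm, 52 expected). Lifting and carrying it over.

```bash
python3 -m pendant '[[1,0,0,0.3,0],[1,0,0,0.6,0],[1,0,0,0.8,0],[1,0,0,0.8,0],[1,0,0,0.8,0],[1,0,0,0.4,0],[1,0,0,0,0]]' 80 >/dev/null; python3 -c "
from h import *
show()"; python3 -m pendant '[[1,0.3,-0.4,0,0],[1,0.6,-0.75,0,0],[1,0.6,-0.75,0,0],[1,0.6,-0.75,0,0],[1,0.6,-0.75,0,0],[1,0.6,-0.75,0,0],[1,0.6,-0.75,0,0],[1,0.6,-0.75,0,0],[1,0.6,-0.75,0,0],[1,0.3,-0.3,0,0],[1,0,0,0,0],[1,0,0,0,0]]' 80 >/dev/null; python3 - <<'E'
from h import *
show()
a=get_image('scene');b=get_image('top');cv2.imwrite('pics/s7f.png',a)
A=cv2.resize(a[110:240,160:270],(440,520),interpolation=2);B=cv2.resize(b[100:190,220:310],(360,520),interpolation=2)
cv2.imwrite('pics/s7.png',np.hstack([A,B]))
E
```

```text
11.7 [443.7 129.5 116. ] jaw 67.5 [ 0.002  0.002 -1.   ] op 0.597 F [ 0.3 -0.3 -2.4] q [-0.77  0.13  0.45  1.97 -0.07  1.05  0.89]
12.9 [577.1 -37.5 113.7] jaw 67.5 [-0.002  0.    -1.   ] op 0.596 F [ 0.2  0.4 -2.2] q [-0.42  0.4   0.55  1.68 -0.23  1.12  1.37]
```

View pics/s7.png

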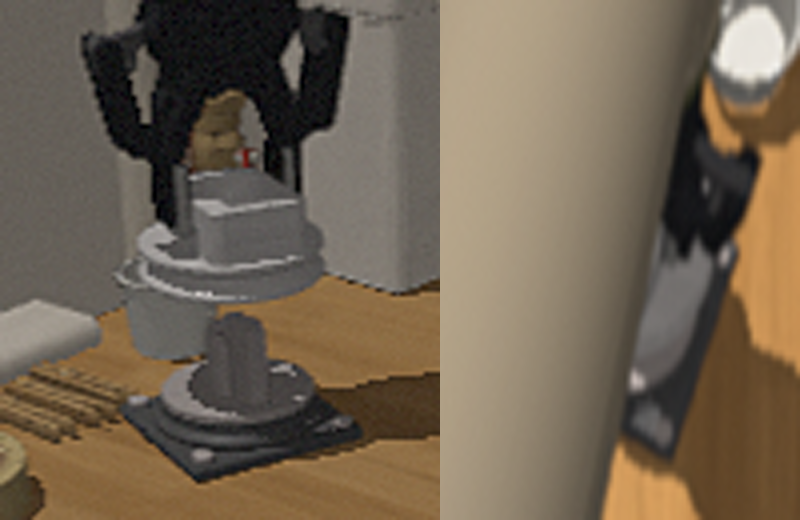

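The pulley is level above the shaft, keyway to the unit's −x. I'll lower in stages and watch the force.

```bash
python3 -m pendant '[[1,0.05,0,-0.3,0],[1,0,0,-0.4,0],[1,0,0,-0.3,0],[1,0,0,-0.2,0],[1,0,0,0,0]]' 80 >/dev/null; python3 -c "
from h import *
show()"; python3 -m pendant '[[1,0,0,-0.2,0],[1,0,0,-0.2,0],[1,0,0,-0.2,0],[1,0,0,-0.2,0],[1,0,0,0,0]]' 80 >/dev/null; python3 -c "
from h import *
show()"
```

```text
13.5 [578.3 -38.3  83.3] jaw 67.5 [-0.002 -0.    -1.   ] op 0.599 F [-0.3 -0.  -2.3] q [-0.41  0.44  0.54  1.71 -0.25  1.07  1.39]
14.0 [578.5 -38.4  63.6] jaw 67.5 [-0.002 -0.    -1.   ] op 0.598 F [ 0.1 -0.1 -2.2] q [-0.4   0.47  0.53  1.72 -0.27  1.03  1.4 ]
```

```bash
python3 -m pendant '[[1,0,0,-0.2,0],[1,0,0,-0.2,0],[1,0,0,-0.1,0],[1,0,0,-0.04,0],[1,0,0,0,0]]' 80 >/dev/null; python3 -c "
from h import *
show()"
```

```text
14.5 [579.  -38.5  50.8] jaw 67.5 [-0. -0. -1.] op 0.595 F [-0.5  0.2 -1.9] q [-0.39  0.48  0.52  1.73 -0.28  1.    1.41]
```

```bash
python3 -m pendant '[[1,0,0,-0.04,0],[1,0,0,-0.04,0],[1,0,0,0,0]]' 80 >/dev/null; python3 -c "
from h import *
show()"
```

```text
14.8 [579.3 -38.5  49.6] jaw 67.5 [ 0.001  0.    -1.   ] op 0.594 F [-2.1  0.6  3. ] q [-0.39  0.48  0.52  1.73 -0.28  1.    1.41]
```

Contact on the seat at the expected height (TCP 49.6, 49.5 expected). Releasing, then lifting clear.

```bash
python3 -m pendant '[[0.2,0,0,0,0],[-0.4,0,0,0,0],[-1,0,0,0,0],[-1,0,0,0,0],[-1,0,0,0,0],[-1,0,0,0.5,0],[-1,0,0,1,0],[-1,0,0,1,0],[-1,0,0,1,0],[-1,0,0,1,0],[-1,-0.8,1,0.3,0],[-1,-0.8,1,0,0],[-1,-0.8,1,0,0],[-1,-0.8,1,0,0],[-1,-0.8,1,0,0],[-1,-0.8,1,0,0],[-1,0,0,0,0]]' >/dev/null; python3 - <<'E'
from h import *
show()
a=get_image('scene');b=get_image('top');cv2.imwrite('pics/t8f.png',b)
A=cv2.resize(a[160:240,170:260],(450,400),interpolation=2);B=cv2.resize(b[115:195,230:300],(350,400),interpolation=2)
cv2.imwrite('pics/s8.png',np.hstack([A,B]))
g=lambda h:(h[...,1]<60)&(h[...,2]>110)
P=toplane('top',blob(b,(235,112,300,185),g),.046)
(x,y),r=cv2.minEnclosingCircle((P[:,:2]*1000).astype(np.float32));print(x,y,r)
E
```

```text
16.5 [457.  115.4 169.8] jaw 67.8 [-0.     0.002 -1.   ] op 1.004 F [-0.2  0.9 -0. ] q [-0.75  0.09  0.47  1.88 -0.05  1.18  0.92]
578.8487548828125 -43.37921142578125 53.55809020996094
```

View pics/s8.png

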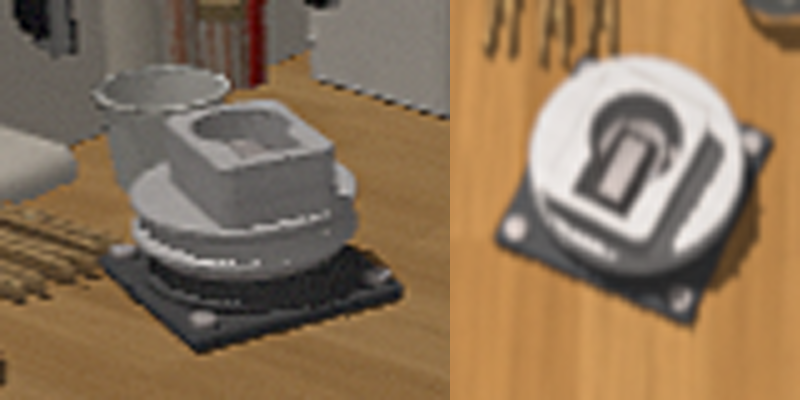

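```bash
python3 - <<'E'
from h import *
P=toplane('scene',np.array([(166,118),(258,99),(335,139),(235,178)])/5+[169.6,159.6],.074);print(rect(P),P.mean(0))
finish_job()
E
```

```text
(array([565.1, -29.8]), array([54.1, 76.5]), 68.1) [ 0.56880309 -0.03147052  0.074     ]
the job is handed in; nothing more can be done
```

The drive unit is back together and the job is handed in. The key stands in the shaft slot, and the keyed pulley was then lowered over the shaft and key onto the seat. The robot's clock read about 16.5 s of the 64 s allowed.

**Key:** it entered the slot with no force felt and was released about half-way down. Afterwards its top face matched the predicted home pose (top at 67 mm) to about 1 px, roughly 2 mm, in both views.

**Pulley:** it went down without touching until the seat. Contact came at tool height 49.6 mm, against 49.5 mm expected, with a 5 N change in force. The last picture shows it level, with the key inside the keyway. The gripper is open and well clear, and I never touched the idler, red pulley or round pin.

**Checks that disagreed:**
- **Circle fit:** the final top-view fit was spoiled, most likely by a bolt head in the colour mask. It gave radius 53.6 mm instead of 48, so I did not use it.
- **Boss corners:** I read these by hand from the scene camera and handed in without a further check. They put the boss centre 5–8 mm from the expected spot, and 76.5 mm long instead of 68. The same camera also read 4–5 mm off on this boss before the pulley was moved, so I put it down to coarse corner picking and calibration.

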